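# Seat a battery pack under the cover of its charging dock

## Task

Pick up the stepped battery pack and lay it flat on the open bed of the charging dock with its low toe towards the covered end, not yet under the cover; then slide it along the bed under the cover until it meets the stop inside and press it home for a moment with about 10 N more than the sliding takes. Never slam or force it (15 N on the contacts inside is too much), and let go so that it stays in, flat and touching the contacts inside; leave the other things on the desk where they are.

Things in the scene. Friction and masses are not known exactly. Their poses are not given: they have to be found in the camera images.
- pack_center (a point): Centre of the tall body of the loose grey plastic battery pack (0.3 to 0.55 kg), 22 mm above its underside; grasp here from above across the 50 mm width. It is 50 mm wide (pack x), 60 long (pack y), 44 high. The toe, a low step 50 mm wide, 14 high, 60 long, sticks out from its foot in pack +y, flush with the underside. z up. Starts flat on the desk, toe roughly to the robot's left.
- pack_toe (a point): Middle of the lower front edge of the pack's toe (on the underside, 90 mm in pack +y from the middle of the tall body). Axes as pack_center.
- pack: The same pack; origin on its underside, below the middle of the tall body; axes as pack_center.
- dock: Charging dock fixed to the desk: aluminium base plate 100 mm wide (dock x), from dock y -130 to +115 mm; its top, the bed, is flat, 12 mm above the desk. Origin on the desk at dock y = 0. The bed is open up to y = +15 mm; from there on a black cover overhangs it. Dock +y is the direction to slide in. Dragging the pack along the bed takes 1 to 6 N, the more so the harder it is pressed down.
- dock_mouth (a point): Middle of the mouth: on the bed (12 mm above the desk), on the pocket's centre line, right below the front edge of the cover. Axes as the dock: +y goes in under the cover, z up. The pocket is 53 mm wide and 16 mm high, so only the toe fits under. Two lead-in cheeks 16 mm high flare out at its sides and stand up to 17 mm in front of the cover.
- dock_cover (a point): Centre of the top of the black cover (100 x 100 x 12 mm, top 40 mm above the desk). Hidden below it is a copper contact bar across the pocket on an adjustable end stop: the toe meets it 10 to 46 mm inside the mouth (not known beforehand; feel for it). It gives 6 mm with about 1 N.
- dock_end (a point): Top of the cover's closed end. After its 6 mm the contact bar presses on a rubber buffer: about 5 N per mm, 4 mm at most, then rigid. Home means pressed on that buffer. When let go, the buffer pushes the pack back a few mm and the light spring keeps the bar touching it. The tall body never reaches the cover.
- mug: White mug, 80 mm wide, 95 mm high; origin under its centre. Leave alone.
- notebook: Spiral notebook, 150 x 210 x 14 mm, lying flat; origin under its centre. Leave alone.
- mouse: Black computer mouse, 105 x 60 x 34 mm; origin under its centre. Leave alone.
- plant: White plant pot, 110 mm wide, 105 mm high, leaves to about 240 mm; origin under its centre. Leave alone. (Beyond 400 mm to the robot's left an open laptop, 230 mm high, is fixed to the desk.)

How it is judged:
On the way, in this order (a step that is already met when the one before it is completed fails the run):
1. the pack lies flat on the open bed, toe towards the cover and not yet under it (z of pack_toe in the frame of dock_mouth between -0.003 and 0.003 m and angle between pack's own z axis and vertical below 0.06 rad and y of pack_toe in the frame of dock_mouth between -0.06 and 0 m and x of pack_toe in the frame of dock_mouth between -0.015 and 0.015 m and angle between the y axis of pack and the y axis of dock, either way round below 0.2 rad and contact force between pack and dock above 0.3 N), for 0.1 s.
2. the pack is pressed home on the contact bar under the cover with more than 5 N (z of pack_toe in the frame of dock_mouth between -0.003 and 0.003 m and angle between pack's own z axis and vertical below 0.06 rad and x of pack_toe in the frame of dock_mouth between -0.004 and 0.004 m and angle between the y axis of pack and the y axis of dock, either way round below 0.08 rad and y of pack_toe in the frame of dock_mouth above 0.01 m and contact force between pack and contact_c0 above 5 N), for 0.2 s.
At the end, for the whole second after the job is handed in: The pack lies flat on the dock's bed (within 3 mm in height and 0.06 rad), in line with it (0.08 rad, 4 mm sideways), its toe more than 10 mm under the cover and still touching the contact bar (more than 0.15 N), at rest and let go (z of pack_toe in the frame of dock_mouth between -0.003 and 0.003 m and angle between pack's own z axis and vertical below 0.06 rad and x of pack_toe in the frame of dock_mouth between -0.004 and 0.004 m and angle between the y axis of pack and the y axis of dock, either way round below 0.08 rad and y of pack_toe in the frame of dock_mouth above 0.01 m and contact force between pack and contact_c0 above 0.15 N and linear speed of pack below 0.01 m/s).
It fails at once if the pack is pressed on the contact bar inside with more than 15 N (contact force between pack and contact_c0 above 15 N).
It fails at once if the pack is slammed or jammed against the dock with more than 90 N (contact force between pack and dock above 90 N).
It fails at once if the mug, notebook, mouse or plant is moved more than 20 mm (distance of any of mug, notebook, mouse, plant from where it was at the start of the episode above 0.02 m).
It also fails if it takes over 67 s, if anything falls off the work surface, if the arm or the gripper's body presses on something with over 40 N, if the wrist force passes 120 N, or if a joint passes its speed limit or range.

## Robot

A 6-joint arm with a two-finger parallel gripper is mounted at the origin on the work surface. World frame = base frame: x ahead of the robot, y to its left, z up, the work surface at z = 0. Lengths are in m, angles in rad, forces in N, time in s.
With the tool pointing down it reaches from about 0.375 to 0.9 m from the base axis. Payload 3.1 kg.
Tool frame: the origin (TCP) lies midway between the tips of the shut fingers; the grasp point (between the pads) lies 19 mm behind it; z points along the fingers, y is the line along which they close (so a half turn about z gives the same grasp; the last joint's range is limited). The gripper opens to 85 mm and grips with 20 to 120 N. Pads are 22 mm wide; open, the fingers measure 114 mm over their backs; the gripper's body (76 mm by 85 mm) begins 54 mm behind the grasp point. The pads swing forward as they close: fully open they stand 13 mm farther back than shut.
Start: joints at [1.095, 0.527, 1.433, -0, 1.181, -0.178], TCP at [0.183, 0.597, 0.231] pointing down, gripper open.
Joint ranges: [-3.08, 3.08], [-0.75, 2.2], [0.22, 2.44], [-1.43, 4.57], [0, 2.65], [-2.85, 2.85]. Speed limits (rad/s): [2.79, 2.79, 3.14, 3.14, 3.14, 3.14].

## Interface

Orientations are given as a unit quaternion [x, y, z, w].
In Python, from station import manip gives the robot as it stands.
- The arm moves only by the tool step_arm, never from a script. Its argument "targets" is text: rows parted by semicolons, each of 4 numbers parted by spaces: the shift along the tool's x, y, z in mm, then the turn about the tool's z in degrees. A call has 1 to 12 rows; each row is the pose to reach, as a shift and turn from the pose commanded when the call began, along the tool's axes at that moment; what a row does not reach only later rows make up. A row lasts 1/10 s, in which the tool goes at most 50 mm and 8.59 degrees, less where a joint would pass 70% of its speed; a pose out of reach is approached as far as the arm can. A call with a gripper value outside its range is refused whole. "gripper" is the closure, from 0 (fully open) to 1 (shut), set as the call begins (left out, the last holds). The fingers move at their own pace and stop on an object; "squeeze" is the grip in N (left out, the last holds). Time passes only in rows, so rows that repeat a pose let the fingers close. It gives the time, the measured TCP pose, the force, the opening and the grip force at its end, in the units of the state.
- manip.sense(): the state, without advancing time (a new reading comes with each control period).
- manip.snapshot(name): name is "scene" or "side" or "wrist"; returns the picture (480x640x3 uint8, red, green, blue); there is no depth.
- manip.get_calibration(name): a dict with "fov_y" (degrees; the focal length in pixels is half the picture's height over the tangent of half this angle, whatever the lens; pixels are square), "cx", "cy" (the principal point, pixels), "extrinsics" (4x4, takes a point from camera to world coordinates); the wrist camera has in their place "tool_from_camera" (4x4, takes a point from camera to tool coordinates, whose origin is the TCP and whose axes are the flange's). Camera axes: x right, y down, z forward; pixel columns grow to the right and rows downward; lengths in m; the calibration is good to about 2 mm. The wrist camera is an equidistant fisheye: a pixel r from the principal point sees the ray r / f radians off the axis. A picture is of the moment at which its call begins: read the wrist's pose just before it. get_calibration takes no time and is no camera call.
- manip.sign_off(): hands the job in; it is judged then, once.
Trained networks look in the newest picture that a camera, given by its name, has taken for a name from the list of things; names that differ only in an ending like _2 or _b are one class to them, and where a whole thing is asked for, a point or a joint stands for the part that bears it (a point fixed in the world has none). Each returns a list of dicts, best first, with "p" (0 to 1); they miss things now and then, are a little off and sometimes report something else, mostly with a low value. They report only what shows in the picture. A call takes as long as a camera call.
- manip.recognise(camera, query): "position" ([column, row] in pixels, amid what is visible of it).
- manip.masks_of(camera, query): "pixels" (480x640 bool, what is visible of it) and "position" ([column, row] in pixels, amid what is visible of it).
- manip.mark_of(camera, query): "position" ([column, row] in pixels: a listed point, or the origin of a listed thing).
The state is a dict: "t": time; "q": joint angles; "qd": joint speeds; "tau": joint torques, N m; "tcp_pos": TCP position; "tool_rot": TCP orientation; "force": force on the tool from outside, world axes, zero at the start; "ft_torque": the same for the moment, N m; "finger_gap": opening from 0.0 (shut) to 1.0 (fully open); "gripper_force": force on a finger pad.
Only numpy, scipy, OpenCV 4.12 (cv2) and the standard library are available. Lean on these libraries where they do the work, as an engineer would, in place of code of your own. Each camera call takes 0.05 s, during which the arm holds its last target. There are 200 camera calls.

## Working session

There is one attempt and no reset: what is moved stays moved. The work goes in short steps, Python scripts to look and compute and a tool call to move; the robot and the scene stay as the last step left them, time stands still between calls to the robot, and variables do not carry over. Pictures are saved under pics/ and viewed, at most 10 in all, crops included, and the job is handed in when it is done.

Besides the shell and the picture viewer there is one more tool, called after "Request:" in YAML: its name, and indented under it one key for each argument. step_arm: Moves the arm, as the interface text tells. Its arguments: {"type":"object","properties":{"targets":{"type":"string"},"gripper":{"type":"number"},"squeeze":{"type":"number"}},"required":["targets"]}

```bash
ls; mkdir -p pics; cat > h.py <<'E'
import numpy as np, cv2, json
from station import manip
from scipy.spatial.transform import Rotation as R
def ray(cam,px,st=None):
    c=manip.get_calibration(cam); f=240/np.tan(np.radians(c["fov_y"])/2)
    u=np.array([px[0]-c["cx"],px[1]-c["cy"]])
    if cam=="wrist":
        r=np.linalg.norm(u); th=r/f
        d=np.array([*(u/max(r,1e-9)*np.sin(th)),np.cos(th)])
        T=np.eye(4);T[:3,:3]=R.from_quat(st["tool_rot"]).as_matrix();T[:3,3]=st["tcp_pos"]
        T=T@np.array(c["tool_from_camera"])
    else:
        d=np.array([*(u/f),1.]);d/=np.linalg.norm(d);T=np.array(c["extrinsics"])
    return T[:3,3],T[:3,:3]@d
def tri(rays):
    A=np.zeros((3,3));b=np.zeros(3)
    for o,d in rays:
        P=np.eye(3)-np.outer(d,d);A+=P;b+=P@o
    p=np.linalg.solve(A,b)
    return p,[float(np.linalg.norm((np.eye(3)-np.outer(d,d))@(p-o))) for o,d in rays]
def onz(r,z):
    o,d=r;return o+d*(z-o[2])/d[2]
def snap(cam,name=None):
    st=manip.sense();im=manip.snapshot(cam)
    if name: cv2.imwrite(f"pics/{name}.png",im[:,:,::-1])
    return st,im
E
python3 - <<'E'
from h import *
st,_=snap("scene","scene1");snap("side","side1");s2,_=snap("wrist","wrist1")
print(st)
np.set_printoptions(precision=4,suppress=True)
for n in ["pack_center","pack_toe","pack","dock_mouth","dock_cover","dock_end","dock","mug","plant","mouse","notebook"]:
    rs=[]
    for c in ["scene","side","wrist"]:
        if c=="wrist" and n in("mug","plant","mouse","notebook"):continue
        m=manip.mark_of(c,n)
        if m:
            print(n,c,m[0]["position"],round(m[0]["p"],2))
            if m[0]["p"]>.4: rs.append(ray(c,m[0]["position"],s2))
    if len(rs)>1: p,e=tri(rs);print("   ",p,np.round(e,4))
im=np.hstack([cv2.imread(f"pics/{n}1.png") for n in("scene","side")]+[])
cv2.imwrite("pics/a.png",cv2.resize(np.vstack([im,np.hstack([cv2.imread("pics/wrist1.png"),np.zeros((480,640,3),np.uint8)])]),(800,600),interpolation=cv2.INTER_AREA))
E
```

```text
pics
{'t': 0.0, 'q': array([ 1.09449919e+00,  5.28476180e-01,  1.43389151e+00, -2.30014792e-05,
        1.18138658e+00, -1.78496633e-01]), 'qd': array([ 0.00127323,  0.00058162,  0.00134342,  0.00073273,  0.00054043,
       -0.0003925 ]), 'tau': array([-7.67038000e-05, -4.42346764e+01, -1.78029442e+01, -2.46838317e-04,
        8.47073999e-03, -1.86852944e-06]), 'tcp_pos': array([0.18303252, 0.59685817, 0.23033089]), 'tool_rot': array([ 1.48346226e-01,  9.88934896e-01, -1.02681691e-03, -3.37494876e-04]), 'force': array([-0.81600764,  0.14998576,  0.23416829]), 'ft_torque': array([-1.50341477e-02, -4.01854027e-05, -1.84998811e-02]), 'gripper_force': 0.0, 'finger_gap': 1.001172353390954}
pack_center scene [185.4, 258.6] 0.95
pack_center side [392.4, 362.5] 0.77
    [ 0.4496 -0.2735  0.0267] [0.0007 0.0007]
pack_toe scene [227.5, 255.9] 0.87
pack_toe side [357.7, 333.0] 0.8
pack_toe wrist [20.3, 441.6] 0.8
    [ 0.472  -0.1812  0.005 ] [0.0035 0.001  0.0036]
pack scene [187.7, 264.3] 0.58
pack side [391.2, 369.8] 0.74
    [ 0.4511 -0.2731  0.0059] [0.0005 0.0005]
dock_mouth scene [333.5,
[... 241 characters left out ...]
1 0.0044]
dock_end scene [370.7, 204.9] 0.91
dock_end side [238.9, 216.0] 0.72
dock_end wrist [135.5, 472.5] 0.72
    [0.5054 0.1789 0.0454] [0.0016 0.0027 0.0024]
dock scene [354.0, 212.6] 0.45
dock side [276.5, 256.9] 0.63
    [0.5069 0.1076 0.0106] [0.0372 0.0372]
mug scene [405.5, 162.1] 0.72
mug side [143.0, 228.5] 0.78
    [ 0.3756  0.3585 -0.0053] [0.0057 0.0057]
plant scene [325.8, 232.3] 0.69
plant side [266.0, 174.5] 0.59
    [0.5538 0.0663 0.1392] [0.0553 0.0553]
mouse scene [307.2, 345.8] 0.71
mouse side [418.0, 239.9] 0.85
    [ 0.7508 -0.0992 -0.0004] [0.001 0.001]
notebook scene [197.8, 372.6] 0.57
notebook side [507.3, 303.3] 0.55
    [ 0.7124 -0.3231  0.004 ] [0.0021 0.0021]
```

View pics/a.png

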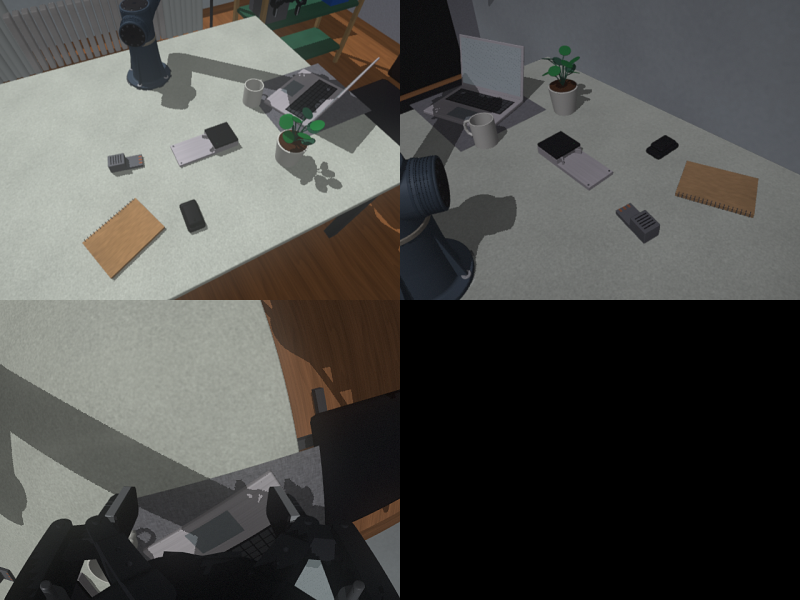

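Dock and pack are both visible: dock at about scene px (335,228), pack at about (186,258). I'll do the approach over the dock first, with a wrist look on the way.

```bash
cat >> h.py <<'E'
def plan(wps,st=None):
    "wps: (x,y,z,angle of tool y in world deg) -> tool-axis shifts mm & turn"
    st=st or manip.sense();M=R.from_quat(st["tool_rot"]).as_matrix()
    a0=np.degrees(np.arctan2(M[1,1],M[0,1]));print("t",st["t"],"tcp",np.round(st["tcp_pos"],4),"ang",round(a0,2),"zaxis",np.round(M[:,2],4),"F",np.round(st["force"],2),"gap",st["finger_gap"],"q",np.round(st["q"],2))
    for x,y,z,a in wps:
        s=M.T@(np.array([x,y,z])-st["tcp_pos"])*1000
        print(np.round(s,1),"turn",round(-((a-a0+180)%360-180),2))
E
python3 - <<'E'
from h import *
c=manip.get_calibration("wrist");print(c)
p,e=tri([ray("scene",(467,232)),ray("side",(261,155))]);print("plant",p,e)
plan([(.2,.55,.26,60),(.42,.12,.26,13),(.42,.12,.26,-2),(.43,-.23,.25,-13)])
E
```

```text
{'fov_y': 65.70646984690485, 'cx': 323.3456693037525, 'cy': 235.39255914958107, 'tool_from_camera': array([[-9.73462175e-04, -9.55757798e-01, -2.94153164e-01,
         7.40835613e-02],
       [ 9.99999143e-01, -6.72910170e-04, -1.12295987e-03,
         1.29440394e-03],
       [ 8.75338996e-04, -2.94154005e-01,  9.55757634e-01,
        -1.42157427e-01],
       [ 0.00000000e+00,  0.00000000e+00,  0.00000000e+00,
         1.00000000e+00]])}
plant [0.68492663 0.32295537 0.06119368] [0.007175547654229276, 0.007175547654229316]
t 1.6 tcp [0.1834 0.5975 0.2313] ang 72.94 zaxis [-0.  0. -1.] F [-0.09 -0.89  1.56] gap 0.996532183146401 q [ 1.09  0.53  1.43  0.    1.18 -0.18]
[-29.8 -40.5 -28.7] turn 12.94
[-366.3 -387.   -28.7] turn 59.94
[-366.3 -387.   -28.7] turn 74.94
[-478.6 -718.7  -18.7] turn 85.94
```

Request:
step_arm:
  targets: "-30 -35 -25 6; -65 -70 -30 12; -100 -105 -30 18; -133 -141 -30 25; -167 -176 -30 32; -200 -211 -30 39; -234 -247 -30 46; -267 -283 -30 53; -300 -318 -30 60; -333 -352 -30 66; -366 -387 -30 72; -366 -387 -30 74"
  gripper: 0

```text
t: 2.8
tcp_pos: [0.4236, 0.1152, 0.2619]
tool_rot: [0.717, 0.697, 0.001, 0.002]
force: [-0.6, 1.1, -0.2]
finger_gap: 0.999
gripper_force: 0.0
```

```bash
python3 - <<'E'
from h import *
st,_=snap("wrist","wrist2")
for n in ["dock_mouth","dock_cover","dock_end","dock","pack_toe","pack_center"]:
    m=manip.mark_of("wrist",n)
    if m: 
        z=dict(dock_mouth=.012,dock_cover=.04,dock_end=.04,dock=0,pack_toe=0,pack_center=.022)[n]
        print(n,m[0]["position"],round(m[0]["p"],2),np.round(onz(ray("wrist",m[0]["position"],st),z),4))
plan([(.42,-.2,.25,-13),(.44,-.26,.25,-13)])
E
```

```text
dock_mouth [398.4, 221.9] 0.81 [0.5079 0.0828 0.012 ]
dock_cover [404.9, 181.8] 0.67 [0.5081 0.1322 0.04  ]
dock_end [405.3, 133.8] 0.72 [0.5082 0.1805 0.04  ]
dock [394.6, 229.2] 0.96 [0.5062 0.0708 0.    ]
pack_toe [360.2, 398.4] 0.71 [ 0.4697 -0.1801  0.    ]
t 3.15 tcp [0.419  0.1211 0.2613] ang -0.92 zaxis [-3.e-04  1.e-04 -1.e+00] F [-0.7   0.23 -0.03] gap 0.9992822434478306 q [0.02 0.23 1.84 0.   1.07 0.04]
[-321.     6.1   11.3] turn 12.08
[-380.7   27.    11.3] turn 12.08
```

View pics/wrist2.png

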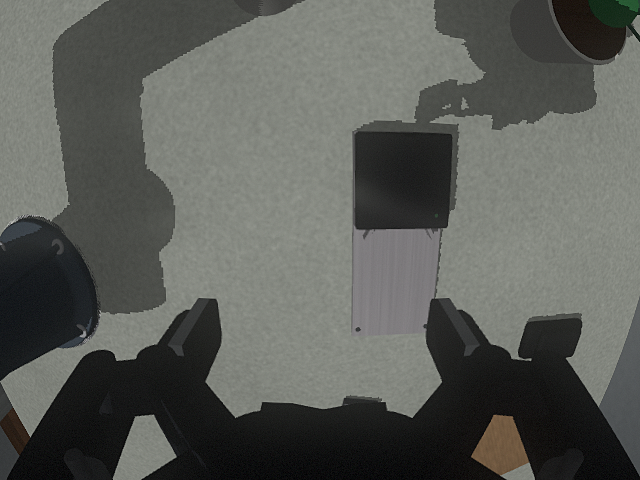

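The wrist view shows the cover's top with corners near (355,131), (451,131), (448,228), (356,229), and the bed's front corners near (352,335) and (433,332). It lies nearly parallel to world y.

```bash
cat >> h.py <<'E'
def fit2(src,dst):
    src,dst=np.array(src),np.array(dst);a,b=src.mean(0),dst.mean(0)
    H=(src-a).T@(dst-b);th=np.arctan2(H[0,1]-H[1,0],H[0,0]+H[1,1])
    Q=np.array([[np.cos(th),-np.sin(th)],[np.sin(th),np.cos(th)]])
    t=b-Q@a;return np.degrees(th),t,Q,np.abs(dst-(src@Q.T+t)).max(1)
E
python3 - <<'E'
from h import *
np.set_printoptions(precision=4,suppress=True)
g=cv2.cvtColor(cv2.imread("pics/wrist2.png"),cv2.COLOR_BGR2GRAY)
st=manip.sense()
px=np.array([[355,131],[451,131],[448,228],[356,229]],np.float32).reshape(-1,1,2)
px=cv2.cornerSubPix(g,px.copy(),(4,4),(-1,-1),(3,30,.01)).reshape(-1,2);print(px)
dst=[onz(ray("wrist",p,st),.04)[:2] for p in px];print(np.array(dst))
print(fit2([[-.05,.115],[.05,.115],[.05,.015],[-.05,.015]],dst))
print([onz(ray("wrist",p,st),.012)[:2] for p in [(352,335),(434,332)]])
E
```

```text
[[352.5426 132.9314]
 [451.1074 133.8584]
 [446.3896 227.2742]
 [355.2152 228.0512]]
[[0.4494 0.1882]
 [0.5495 0.1894]
 [0.5494 0.0917]
 [0.4521 0.0922]]
(np.float64(0.48380225109670655), array([0.5006, 0.0754]), array([[ 1.    , -0.0084],
       [ 0.0084,  1.    ]]), array([0.0018, 0.0014, 0.0011, 0.0022]))
[array([ 0.4525, -0.0533]), array([ 0.5577, -0.0546])]
```

Request:
step_arm:
  targets: "-45 2 8 3; -90 6 10 6; -135 10 10 9; -180 14 10 12; -225 18 10 12; -270 22 10 12; -315 26 10 12; -345 27 10 12; -345 27 10 12; -345 27 10 12"

```text
t: 4.15
tcp_pos: [0.4402, -0.2245, 0.251]
tool_rot: [0.783, 0.622, 0.0, -0.001]
force: [-1.0, 0.2, 0.1]
finger_gap: 1.001
gripper_force: 0.0
```

```bash
python3 - <<'E'
from h import *
np.set_printoptions(precision=4,suppress=True)
st,_=snap("wrist","wrist3")
for n,z in dict(pack_toe=0,pack_center=.022,pack=0).items():
    m=manip.mark_of("wrist",n)
    if m: print(n,m[0]["position"],round(m[0]["p"],2),onz(ray("wrist",m[0]["position"],st),z))
plan([(.45,-.273,.1,-13.5)])
im=cv2.imread("pics/wrist3.png");
E
```

```text
pack_toe [339.2, 148.2] 0.86 [ 0.4686 -0.1788  0.    ]
pack_center [343.8, 236.9] 0.72 [ 0.4527 -0.2683  0.022 ]
pack [345.7, 234.5] 0.6 [ 0.455 -0.273  0.   ]
t 4.35 tcp [ 0.4402 -0.2235  0.2513] ang -12.92 zaxis [-0.0005  0.0007 -1.    ] F [-0.14 -0.2   0.47] gap 1.0023811370707592 q [-0.7   0.33  1.73  0.    1.09 -0.47]
[-46.2  20.7 151.2] turn 0.58
```

View pics/wrist3.png

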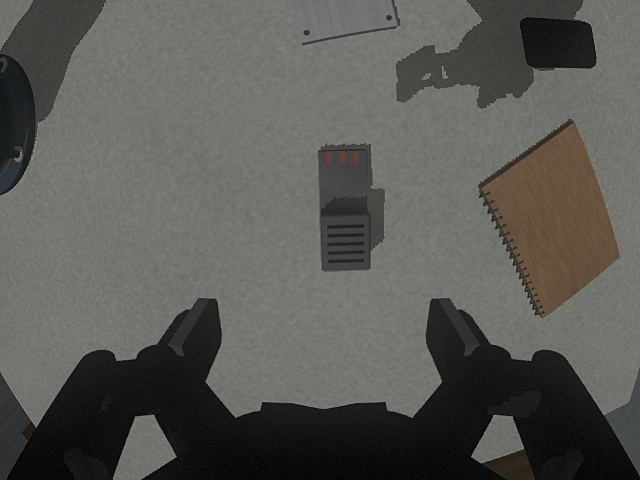

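The pack is upright in the wrist view: body top corners near (320,213), (369,213), (370,270), (323,271), toe front at about (319..371,150). Nothing stands close to it.

```bash
python3 - <<'E'
from h import *
np.set_printoptions(precision=4,suppress=True)
st=manip.sense()
px=[(320.5,213),(369.5,213),(370,270),(323,270.5),(319,151),(371,151)];zs=[.044]*4+[.014]*2
dst=[onz(ray("wrist",p,st),z)[:2] for p,z in zip(px,zs)]
a,t,Q,e=fit2([[-.025,.03],[.025,.03],[.025,-.03],[-.025,-.03],[-.025,.09],[.025,.09]],dst);print(np.array(dst),a,t,e)
plan([(*t,.08,a),(*t,.004,a)])
E
```

```text
[[ 0.4362 -0.2317]
 [ 0.4827 -0.2423]
 [ 0.472  -0.3012]
 [ 0.4251 -0.2907]
 [ 0.4475 -0.1751]
 [ 0.4993 -0.1865]] -12.282864295684947 [ 0.4541 -0.2672] [0.0009 0.0022 0.0007 0.0018 0.0013 0.0019]
t 4.35 tcp [ 0.4402 -0.2235  0.2513] ang -12.92 zaxis [-0.0005  0.0007 -1.    ] F [-0.14 -0.2   0.47] gap 1.0023811370707592 q [-0.7   0.33  1.73  0.    1.09 -0.47]
[-39.6  23.5 171.3] turn -0.64
[-39.7  23.5 247.3] turn -0.64
```

Request:
step_arm:
  targets: "-20 12 45 -0.6; -40 23.5 90 -0.6; -40 23.5 135 -0.6; -40 23.5 175 -0.6; -40 23.5 205 -0.6; -40 23.5 230 -0.6; -40 23.5 242 -0.6; -40 23.5 247 -0.6; -40 23.5 247 -0.6"

```text
t: 5.25
tcp_pos: [0.4545, -0.2693, 0.0045]
tool_rot: [0.779, 0.627, 0.0, 0.0]
force: [0.4, 0.3, 0.5]
finger_gap: 0.996
gripper_force: 0.0
```

Request:
step_arm:
  targets: "0 0 0 0; 0 0 0 0; 0 0 0 0; 0 0 0 0; 0 0 0 0; 0 0 0 0; 0 0 0 0; 0 0 0 0"
  gripper: 1
  squeeze: 60

```text
t: 6.05
tcp_pos: [0.4543, -0.2698, 0.0058]
tool_rot: [0.779, 0.626, -0.0, 0.001]
force: [-1.1, 1.1, 7.2]
finger_gap: 0.579
gripper_force: 62.6
```

Request:
step_arm:
  targets: "0 0 -5 0; 0 0 -20 0; 0 0 -50 0; 0 0 -90 0; 0 0 -120 0; 0 0 -120 0"

```text
t: 6.65
tcp_pos: [0.4563, -0.2714, 0.1284]
tool_rot: [0.78, 0.626, 0.001, 0.005]
force: [0.4, 0.1, -3.2]
finger_gap: 0.582
gripper_force: 62.8
```

```bash
python3 - <<'E'
from h import *
plan([(.504,-.08,.125,0.3)])
E
```

```text
t 6.65 tcp [ 0.4563 -0.2714  0.1284] ang -12.46 zaxis [ 0.0069 -0.0063 -1.    ] F [ 0.44  0.13 -3.2 ] gap 0.5815272856644121 q [-0.75  0.55  1.77  0.    0.81 -0.53]
[197.2   5.3   2.5] turn -12.76
```

Request:
step_arm:
  targets: "20 1 0 -2; 50 2 0 -4; 85 3 0 -6; 120 4 0 -8; 155 5 0 -10; 180 5 0 -12; 195 5 0 -12.8; 197 5 0 -12.8; 197 5 0 -12.8; 197 5 0 -12.8; 197 5 0 -12.8"

```text
t: 7.75
tcp_pos: [0.5015, -0.0796, 0.1243]
tool_rot: [0.706, 0.709, -0.0, 0.0]
force: [-0.0, -0.7, -2.9]
finger_gap: 0.581
gripper_force: 62.5
```

```bash
python3 - <<'E'
from h import *
np.set_printoptions(precision=4,suppress=True)
st,_=snap("wrist","wrist4")
for n,z in dict(dock_mouth=.012,dock_cover=.04,dock_end=.04,pack_toe=.12,).items():
    m=manip.mark_of("wrist",n)
    if m: print(n,m[0]["position"],round(m[0]["p"],2),onz(ray("wrist",m[0]["position"],st),z))
plan([])
E
```

```text
dock_mouth [334.2, 1.8] 0.77 [0.5096 0.0834 0.012 ]
pack_toe [315.7, 86.1] 0.94 [0.4996 0.0115 0.12  ]
t 8.0 tcp [ 0.5015 -0.0788  0.1244] ang 0.29 zaxis [ 0.0001 -0.0001 -1.    ] F [ 0.06 -0.8  -3.46] gap 0.5810726756731921 q [-0.38  0.54  1.82 -0.    0.78 -0.38]
```

View pics/wrist4.png

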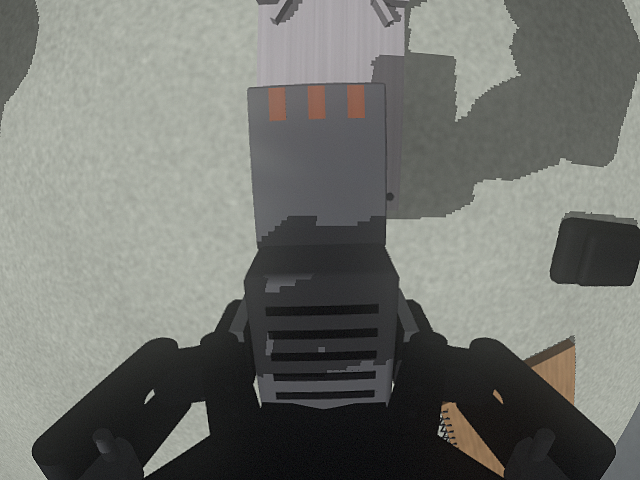

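The held pack fills the middle: toe front corners near (248,87) and (385,83), toe/body seam at (258,248)–(385,248), so it is skewed slightly in the hand. Cheek tips show near (275,22) and (395,22), bed edges at columns 258 and 408.

```bash
python3 - <<'E'
from h import *
np.set_printoptions(precision=4,suppress=True)
st=manip.sense();W=lambda p,z:onz(ray("wrist",p,st),z)[:2]
zt=st["tcp_pos"][2]-.0058+.014
px=[(248.5,87),(385,83.5),(385.5,248),(258,248)]
d=[W(p,zt) for p in px];print(np.array(d))
print(fit2([[-.025,.09],[.025,.09],[.025,.03],[-.025,.03]],d))
print("cheek tips top",W((273,22),.028),W((397,24),.028),"bed edges",W((258,30),.012),W((409,30),.012), "lower",W((258,80),.012),W((402,80),.012))
# scene/side: dock marks & pack toe at this time
for c in("scene","side"): snap(c,c+"2")
for n in("pack_toe","pack_center","dock_mouth","dock_end","dock_cover"):
    m=[manip.mark_of(c,n) for c in("scene","side")]
    if all(m): print(n,[round(i[0]["p"],2) for i in m],*tri([ray(c,i[0]["position"]) for c,i in zip(("scene","side"),m)]))
E
```

```text
[[ 0.4757  0.0113]
 [ 0.5244  0.0125]
 [ 0.5266 -0.0491]
 [ 0.4775 -0.0493]]
(np.float64(1.4821258720739185), array([ 0.5026, -0.0786]), array([[ 0.9997, -0.0259],
       [ 0.0259,  0.9997]]), array([0.0006, 0.0009, 0.0011, 0.0007]))
cheek tips top [0.4702 0.0651] [0.5492 0.065 ] bed edges [0.4578 0.0643] [0.5607 0.0658] lower [0.4581 0.0284] [0.5557 0.0293]
pack_toe [0.61, 0.68] [0.4971 0.0078 0.1276] [0.00015427241807804986, 0.00015427241807808404]
dock_mouth [0.8, 0.67] [ 0.5072  0.0879 -0.0002] [0.007977796582004105, 0.007977796582004036]
dock_end [0.65, 0.9] [0.5059 0.1786 0.0424] [0.0060787167131420025, 0.00607871671314202]
dock_cover [0.57, 0.61] [0.5077 0.1353 0.0381] [0.004787919446895898, 0.004787919446895849]
```

Request:
step_arm:
  targets: "15 3 5 1.2; 34 5 20 1.2; 34 5 45 1.2; 34 5 65 1.2; 34 5 80 1.2; 34 5 90 1.2; 34 5 96 1.2; 34 5 98 1.2; 34 5 98 1.2; 34 5 98 1.2; 34 5 98 1.2"

```text
t: 9.7
tcp_pos: [0.5068, -0.0445, 0.0269]
tool_rot: [0.712, 0.702, 0.0, 0.001]
force: [-0.8, -0.0, -3.6]
finger_gap: 0.581
gripper_force: 62.7
```

```bash
python3 - <<'E'
from h import *
np.set_printoptions(precision=4,suppress=True)
st,_=snap("wrist","wrist5");plan([])
E
```

```text
t 9.75 tcp [ 0.5067 -0.0444  0.0269] ang -0.87 zaxis [ 0.0012 -0.0004 -1.    ] F [ 0.19  0.38 -3.38] gap 0.578922142614349 q [-0.31  0.72  1.87  0.    0.55 -0.29]
```

View pics/wrist5.png

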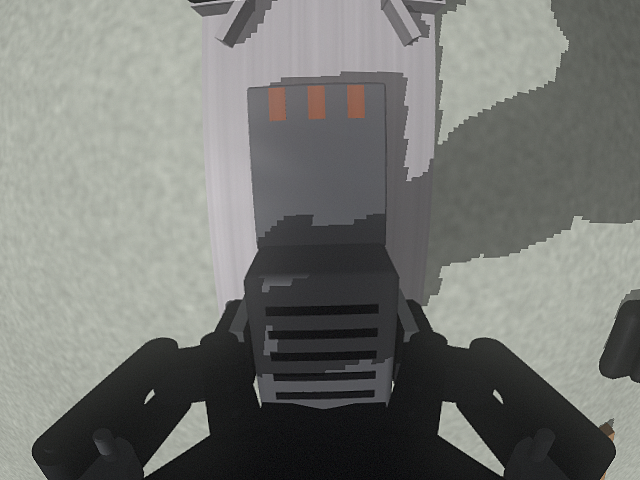

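The toe is over the open bed: front corners (248,87)/(385,83), cheek tips near (236,44)/(402,42), bed edges at columns 205/440 at row 80.

```bash
python3 - <<'E'
from h import *
np.set_printoptions(precision=4,suppress=True)
st=manip.sense();W=lambda p,z:onz(ray("wrist",p,st),z)[:2]
zt=st["tcp_pos"][2]-.0058+.014
px=[(248.5,87),(385,83.5),(385.5,248),(258,248)]
print(fit2([[-.025,.09],[.025,.09],[.025,.03],[-.025,.03]],[W(p,zt) for p in px]))
print("cheek tips",W((225,43),.028),W((413,43),.028))
im=cv2.imread("pics/wrist5.png").astype(int)
for r in (60,80,100,140,180,220,260):
    row=cv2.GaussianBlur(im[r-1:r+2].mean(0).astype(np.float32),(1,5),0)
    h=row[:,0]-row[:,1] # lilac bed: blue/red > green
    ok=np.where(h>4)[0]; ok=ok[(ok>150)&(ok<480)]
    if len(ok): a,b=W((ok[0],r),.012),W((ok[-1],r),.012);print(r,ok[0],ok[-1],a,b,(a+b)/2)
E
```

```text
(np.float64(0.3261464959296328), array([ 0.5078, -0.0442]), array([[ 1.    , -0.0057],
       [ 0.0057,  1.    ]]), array([0.0006, 0.0009, 0.0011, 0.0007]))
cheek tips [0.4724 0.0653] [0.5437 0.0638]
60 321 348 [0.5087 0.059 ] [0.5199 0.0589] [0.5143 0.059 ]
140 280 364 [0.4909 0.0254] [0.5262 0.0248] [0.5086 0.0251]
180 254 367 [0.479  0.0086] [0.5275 0.0077] [0.5033 0.0081]
220 246 352 [ 0.4743 -0.0091] [ 0.5211 -0.01  ] [ 0.4977 -0.0096]
```

Request:
step_arm:
  targets: "0 0 3 0; 0 0 5 0; 0 0 6 0; 0 0 7 0; 0 0 7 0; 0 0 7 0"

```text
t: 10.35
tcp_pos: [0.5063, -0.0443, 0.0192]
tool_rot: [0.712, 0.702, -0.0, -0.0]
force: [-0.5, -0.2, -2.8]
finger_gap: 0.582
gripper_force: 62.7
```

```bash
python3 - <<'E'
from h import *
np.set_printoptions(precision=4,suppress=True)
st=manip.sense();st5=dict(st);st5["tcp_pos"]=np.array([.5067,-.0444,.0269])
W=lambda p,z:onz(ray("wrist",p,st5),z)[:2]
for a,b in [((203.5,60),(440,60)),((207,120),(438,120)),((213,240),(434,240)),((216,285),(428,285))]:
    p,q=W(a,.012),W(b,.012);print(p,q,(p+q)/2)
plan([])
E
```

```text
[0.4584 0.0625] [0.5594 0.0607] [0.5089 0.0616]
[0.4593 0.0358] [0.5584 0.0342] [0.5088 0.035 ]
[ 0.4579 -0.0182] [ 0.559  -0.0198] [ 0.5084 -0.019 ]
[ 0.4567 -0.0409] [ 0.558  -0.0424] [ 0.5073 -0.0416]
t 10.35 tcp [ 0.5063 -0.0443  0.0192] ang -0.86 zaxis [-0.0001  0.     -1.    ] F [-0.47 -0.16 -2.84] gap 0.5824589632728148 q [-0.31  0.73  1.87 -0.    0.54 -0.29]
```

Request:
step_arm:
  targets: "0 0.6 1 0.5; 0 0.6 1.5 0.5; 0 0.6 2 0.5; 0 0.6 2 0.5; 0 0.6 2 0.5"

```text
t: 10.85
tcp_pos: [0.5071, -0.0444, 0.0178]
tool_rot: [0.715, 0.699, 0.0, 0.0]
force: [-0.7, 0.1, 4.2]
finger_gap: 0.58
gripper_force: 63.2
```

Request:
step_arm:
  targets: "0 0 -0.3 0; 4 0 -0.3 0; 8 0 -0.3 0; 12 0 -0.3 0; 15 0 -0.3 0; 18 0 -0.3 0; 21 0 -0.3 0; 24 0 -0.3 0; 26 0 -0.3 0; 28 0 -0.3 0; 30 0 -0.3 0"

```text
t: 11.95
tcp_pos: [0.5079, -0.0143, 0.0178]
tool_rot: [0.715, 0.699, 0.0, 0.0]
force: [-0.4, -5.2, 5.8]
finger_gap: 0.578
gripper_force: 63.5
```

```bash
python3 - <<'E'
from h import *
snap("wrist","wrist6");plan([])
E
```

```text
t 12.0 tcp [ 0.5078 -0.014   0.0178] ang -1.36 zaxis [ 6.e-04 -1.e-04 -1.e+00] F [-0.15 -2.98  5.08] gap 0.5783787024365625 q [-0.25  0.74  1.87  0.    0.53 -0.22]
```

View pics/wrist6.png

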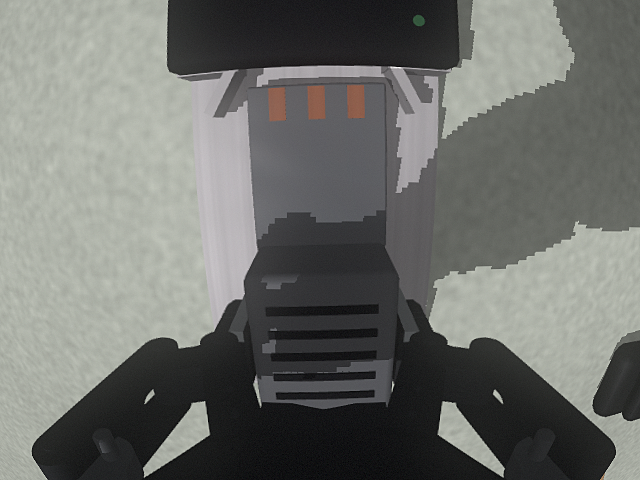

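The toe front (249..385, row 85) sits centred between the cheeks (about 240 and 393 at that row), and the cover edge is at row 68. I'll keep sliding, now watching the force.

Request:
step_arm:
  targets: "1.5 0 0 0; 3 0 0 0; 4.5 0 0 0; 6 0 0 0; 7.5 0 0 0; 9 0 0 0; 10.5 0 0 0; 12 0 0 0; 13.5 0 0 0; 15 0 0 0; 16 0 0 0; 17 0 0 0"

```text
t: 13.2
tcp_pos: [0.5082, 0.0025, 0.0178]
tool_rot: [0.716, 0.699, 0.0, 0.0]
force: [0.1, -6.0, 4.9]
finger_gap: 0.582
gripper_force: 63.6
```

Request:
step_arm:
  targets: "0.7 0 0 0; 1.4 0 0 0; 2.1 0 0 0; 2.8 0 0 0"

```text
t: 13.6
tcp_pos: [0.5083, 0.0053, 0.0178]
tool_rot: [0.716, 0.699, 0.0, 0.0]
force: [-0.0, -5.4, 4.9]
finger_gap: 0.579
gripper_force: 63.6
```

Request:
step_arm:
  targets: "0.7 0 0 0; 1.4 0 0 0; 2.1 0 0 0; 2.8 0 0 0"

```text
t: 14.0
tcp_pos: [0.5083, 0.0081, 0.0178]
tool_rot: [0.715, 0.699, 0.0, 0.0]
force: [0.1, -4.9, 5.1]
finger_gap: 0.584
gripper_force: 63.6
```

Request:
step_arm:
  targets: "0.7 0 0 0; 1.4 0 0 0; 2.1 0 0 0; 2.8 0 0 0"

```text
t: 14.4
tcp_pos: [0.5083, 0.0108, 0.0178]
tool_rot: [0.715, 0.699, -0.0, 0.0]
force: [-0.8, -6.5, 5.3]
finger_gap: 0.58
gripper_force: 63.6
```

Request:
step_arm:
  targets: "0.5 0 0 0; 1 0 0 0; 1.5 0 0 0; 2 0 0 0"

```text
t: 14.8
tcp_pos: [0.5083, 0.0128, 0.0178]
tool_rot: [0.715, 0.699, -0.0, 0.0]
force: [-0.2, -6.1, 5.4]
finger_gap: 0.581
gripper_force: 63.7
```

Request:
step_arm:
  targets: "0.5 0 0 0; 1 0 0 0; 1.5 0 0 0; 2 0 0 0"

```text
t: 15.2
tcp_pos: [0.5083, 0.0147, 0.0178]
tool_rot: [0.715, 0.699, -0.0, 0.0]
force: [-1.3, -7.0, 5.6]
finger_gap: 0.58
gripper_force: 63.7
```

Request:
step_arm:
  targets: "0.5 0 0 0; 1 0 0 0; 1.5 0 0 0; 2 0 0 0"

```text
t: 15.6
tcp_pos: [0.5083, 0.0166, 0.0178]
tool_rot: [0.715, 0.699, -0.0, 0.0]
force: [-0.8, -7.6, 5.2]
finger_gap: 0.578
gripper_force: 63.6
```

Request:
step_arm:
  targets: "0.3 0 0 0; 0.6 0 0 0; 0.9 0 0 0; 1.2 0 0 0"

```text
t: 16.0
tcp_pos: [0.5083, 0.0177, 0.0178]
tool_rot: [0.715, 0.699, -0.0, 0.0]
force: [-0.6, -6.9, 6.3]
finger_gap: 0.579
gripper_force: 63.6
```

Request:
step_arm:
  targets: "0.4 0 0 0; 0.8 0 0 0; 1.2 0 0 0; 1.6 0 0 0"

```text
t: 16.4
tcp_pos: [0.5082, 0.0193, 0.0178]
tool_rot: [0.715, 0.699, -0.0, 0.0]
force: [-1.9, -7.5, 6.1]
finger_gap: 0.582
gripper_force: 63.5
```

Request:
step_arm:
  targets: "0.4 0 0 0; 0.8 0 0 0; 1.2 0 0 0; 1.6 0 0 0"

```text
t: 16.8
tcp_pos: [0.5082, 0.0205, 0.0178]
tool_rot: [0.715, 0.699, -0.001, 0.0]
force: [-1.5, -10.5, 5.6]
finger_gap: 0.58
gripper_force: 63.4
```

The force has risen clear of the sliding level, so the buffer is engaged. Small steps now.

Request:
step_arm:
  targets: "0.3 0 0 0; 0.6 0 0 0; 0.9 0 0 0; 0.9 0 0 0"

```text
t: 17.2
tcp_pos: [0.5082, 0.021, 0.0178]
tool_rot: [0.715, 0.699, -0.001, 0.0]
force: [-2.4, -11.6, 6.1]
finger_gap: 0.582
gripper_force: 63.3
```

Request:
step_arm:
  targets: "0.4 0 0 0; 0.8 0 0 0; 0.8 0 0 0"

```text
t: 17.5
tcp_pos: [0.5082, 0.0214, 0.0178]
tool_rot: [0.715, 0.699, -0.001, 0.0]
force: [-2.6, -14.9, 5.6]
finger_gap: 0.58
gripper_force: 63.2
```

Request:
step_arm:
  targets: "0.2 0 0 0; 0.3 0 0 0; 0.3 0 0 0; 0.3 0 0 0; 0.3 0 0 0"

```text
t: 18.0
tcp_pos: [0.5082, 0.0215, 0.0178]
tool_rot: [0.715, 0.699, -0.001, 0.0]
force: [-3.7, -15.0, 5.3]
finger_gap: 0.577
gripper_force: 63.1
```

Request:
step_arm:
  targets: "-0.6 0 0 0; -1.2 0 0 0; -1.8 0 -0.3 0; -1.8 0 -0.5 0; -1.8 0 -0.5 0"

```text
t: 18.5
tcp_pos: [0.5082, 0.0214, 0.0178]
tool_rot: [0.716, 0.698, -0.0, -0.0]
force: [-0.5, -6.1, 2.6]
finger_gap: 0.578
gripper_force: 62.6
```

Request:
step_arm:
  targets: "-0.5 0 0 0; -1 0 0 0; -1.2 0 0 0; -1.2 0 0 0"

```text
t: 18.9
tcp_pos: [0.5082, 0.0208, 0.0178]
tool_rot: [0.716, 0.699, -0.0, -0.0]
force: [-0.6, -0.8, -1.2]
finger_gap: 0.578
gripper_force: 62.5
```

Request:
step_arm:
  targets: "0 0 0 0; 0 0 0 0; 0 0 0 0; 0 0 0 0; 0 0 0 0; 0 0 0 0; 0 0 0 0"
  gripper: 0

```text
t: 19.6
tcp_pos: [0.5085, 0.0205, 0.0181]
tool_rot: [0.715, 0.699, -0.0, -0.0]
force: [0.1, -0.2, 0.1]
finger_gap: 1.0
gripper_force: 0.0
```

```bash
python3 - <<'E'
from h import *
snap("wrist","wrist7");plan([])
E
```

```text
t 19.65 tcp [0.5085 0.0205 0.0181] ang -1.36 zaxis [-0.  0. -1.] F [-0.18 -0.1   0.59] gap 0.9971505821979576 q [-0.18  0.74  1.87  0.    0.54 -0.16]
```

View pics/wrist7.png

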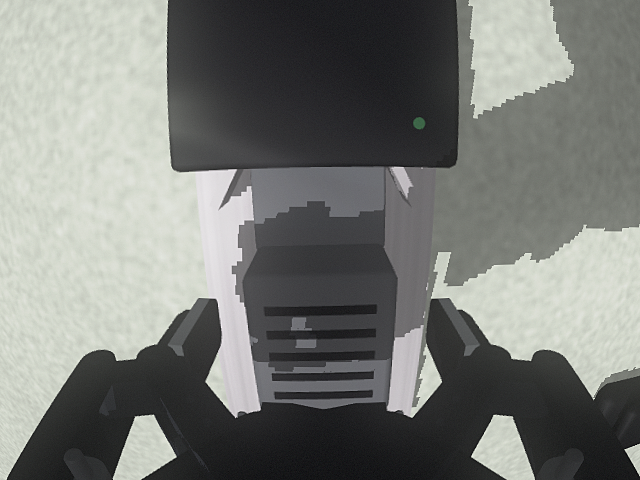

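The pack is released and straight. The toe is under the cover, whose edge is at row 168, and the toe/body seam is at row 246. The fingers stand clear on both sides.

Request:
step_arm:
  targets: "0 0 -5 0; 0 0 -15 0; 0 0 -35 0; 0 0 -65 0; 0 0 -100 0; 0 0 -140 0; 0 0 -140 0; 0 0 -140 0"

```text
t: 20.45
tcp_pos: [0.509, 0.0204, 0.1598]
tool_rot: [0.715, 0.699, 0.001, 0.001]
force: [-0.3, 0.3, 0.3]
finger_gap: 0.995
gripper_force: 0.0
```

```bash
python3 - <<'E'
from h import *
np.set_printoptions(precision=4,suppress=True)
st,_=snap("wrist","wrist8")
for n,z in dict(pack_center=.034,dock_mouth=.012,dock_cover=.04).items():
    m=manip.mark_of("wrist",n)
    if m: print(n,round(m[0]["p"],2),onz(ray("wrist",m[0]["position"],st),z))
plan([])
E
```

```text
pack_center 0.87 [0.5091 0.0241 0.034 ]
dock_mouth 0.97 [0.5077 0.0837 0.012 ]
dock_cover 0.89 [0.5071 0.1303 0.04  ]
t 20.65 tcp [0.5074 0.0206 0.157 ] ang -1.37 zaxis [-0.0029  0.0005 -1.    ] F [ 0.88 -0.45  0.  ] gap 1.00042963101565 q [-0.18  0.48  1.8  -0.    0.87 -0.16]
```

View pics/wrist8.png

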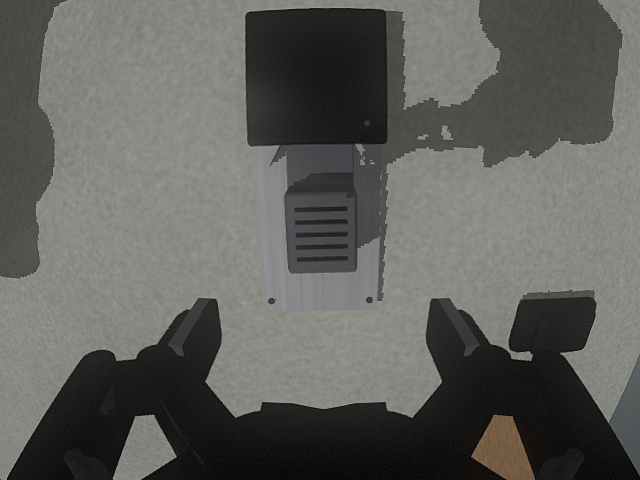

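The pack sits flat and straight in the dock: body at about (321,232), toe under the cover edge at row 145. Toe depth is about 28 mm, and the gripper is clear. I'm handing the job in.

```bash
python3 -c "
from station import manip
print(manip.sign_off())"
```

```text
the job is handed in; nothing more can be done
None
```

I laid the pack on the open bed, slid it under the cover, pressed it home with about 9 N more than the sliding took, and let go. It now sits straight with its toe about 28 mm inside, and the job is handed in; no verdict came back.

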